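# Load two sealed batteries onto the spring lift

## Task

Put the two long, low sealed batteries side by side on the sprung deck of the spring lift, and nothing else, so that the deck sinks under both. Stand each upright and flat inside the deck's rim, one after the other, setting it down gently rather than dropping it, and let go.

Things in the scene. Friction and masses are not known exactly. Their poses are not given: they have to be found in the camera images.
- battery_a: Sealed battery: dark grey plastic block with black top, 97 mm long (its x), 43 mm wide (its y), 52 mm high, plus two 6 mm spade terminals on top near its +x end; about 0.56 kg. Origin: centre of its underside, z up. On the table right of the lift, turned up to 0.7 rad. The tall battery (70 x 47, 100 high) and the wide black stepped tool pack nearby are not part of the job.
- battery_b: Sealed battery: dark grey plastic block with black top, 97 mm long (its x), 43 mm wide (its y), 52 mm high, plus two 6 mm spade terminals on top near its +x end; about 0.56 kg. Origin: centre of its underside, z up. On the table right of the lift, turned up to 0.7 rad. Like the other one; the two are interchangeable.
- deck_mid (a point): Centre of the top face of the lift's steel deck, a flat tray 140 (x) by 200 mm (y) inside a rim 12 mm high, 5 mm thick; z up, x and y along its sides. Empty it is 85 mm above the table. It sinks, level, into an open grey steel housing 180 (x) by 240 mm (y), top edge 70 mm above the table. The lift stands on the left, turned up to 0.3 rad.
- deck (a joint): How far the deck has sunk below its empty height (m), 0 to 0.065. Starts at 0, begins to yield at about 1 N, then sinks 4 mm per newton, damped: about 18 mm under one battery, 40 mm under both (masses vary a little).
There are look-alikes about, which are no part of the job. What is shaped like the battery_b but green or purple is not meant.

How it is judged (in metres and radians):
On the way:
1. one of the two batteries stands flat on the deck, let go, and the deck has sunk under it (((x of battery_a in the frame of deck_mid between -0.05 and 0.05 m and y of battery_a in the frame of deck_mid between -0.08 and 0.08 m and z of battery_a in the frame of deck_mid between -0.004 and 0.004 m and angle between battery_a's own z axis and vertical below 0.06 rad and contact force between the fingers and battery_a below 0.3 N) or (x of battery_b in the frame of deck_mid between -0.05 and 0.05 m and y of battery_b in the frame of deck_mid between -0.08 and 0.08 m and z of battery_b in the frame of deck_mid between -0.004 and 0.004 m and angle between battery_b's own z axis and vertical below 0.06 rad and contact force between the fingers and battery_b below 0.3 N)) and value of joint deck above 0.008 m), for 0.2 s.
At the end, for the whole second after the job is handed in: Both long low batteries upright (0.06 rad) and flat on the deck (undersides within 4 mm) inside its rim (centres within 50 mm of its centre in its x, 80 mm in y), let go and at rest; the deck still, sunk 25 to 55 mm: the weight of both and of no third heavy thing (x of battery_a in the frame of deck_mid between -0.05 and 0.05 m and y of battery_a in the frame of deck_mid between -0.08 and 0.08 m and z of battery_a in the frame of deck_mid between -0.004 and 0.004 m and angle between each of battery_a, battery_b's own z axis and vertical below 0.06 rad and contact force between the fingers and battery_a below 0.3 N and x of battery_b in the frame of deck_mid between -0.05 and 0.05 m and y of battery_b in the frame of deck_mid between -0.08 and 0.08 m and z of battery_b in the frame of deck_mid between -0.004 and 0.004 m and contact force between the fingers and battery_b below 0.3 N and linear speed of each of battery_a, battery_b below 0.02 m/s and value of joint deck between 0.025 and 0.055 m and velocity of joint deck between -0.02 and 0.02 m/s); the robot touches nothing.
It fails at once if the deck is slammed down faster than 0.4 m/s, as by a battery dropped from several centimetres (velocity of joint deck above 0.4 m/s).
It also fails if it takes over 61 s, if anything falls off the work surface, if the arm or the gripper's body presses on something with over 40 N, if the wrist force passes 120 N, or if a joint passes its speed limit or range.

## Robot

A 6-joint arm with a two-finger parallel gripper is mounted at the origin on the work surface. World frame = base frame: x ahead of the robot, y to its left, z up, the work surface at z = 0. Lengths are in m, angles in degrees, forces in N, time in s.
With the tool pointing down it reaches from about 0.4 to 0.825 m from the base axis. Payload 7 kg.
Tool frame: the origin (TCP) lies on the centre line of the jaws, within the pads' length; the fingertips stand 19 mm ahead of it and the grasp point (between the pads) is the TCP (r.tip_extent is the distance from the TCP to the fingertips, in m); z points along the fingers, y is the line along which they close (so a half turn about z gives the same grasp; the last joint's range is limited). The gripper opens to 88 mm and grips with 3 to 60 N. Pads are 19 mm wide; open, the fingers measure 130 mm over their backs; the gripper's body (78 mm by 193 mm) begins 47 mm behind the grasp point.
Start: joints at [85.262, 20.546, 0.682, 0, -70.136, -16.507], TCP at [0.245, 0.629, 0.246] pointing down, gripper open.
Joint ranges: [-176.03, 176.03], [-82.01, 121.73], [-58.28, 71.71], [-173.87, 95.51], [-174.79, -0.11], [-173.66, 173.66]. Speed limits (degrees/s): [136.94, 136.94, 172.46, 180, 180, 180].

## Interface

Orientations are given as [roll, pitch, yaw] about the fixed x, y, z axes, in that order (R = Rz(yaw) Ry(pitch) Rx(roll)).
In Python, from plant import r gives the robot as it stands. The module is installed in compiled form; this text tells all that it offers.
- The arm moves only by the tool jog_arm, never from a script. Its argument "deltas" is a list that holds one entry, the list of rows, each a list of 5 numbers: the opening, from -1 (shut) to 1 (fully open), then the shift along the world's x, y, z in cm, then the turn about the world's z in rad. In form: [[[claw, dx, dy, dz, turn], ...]]. A call has 1 to 8 rows; each row shifts and turns the commanded pose from where the row before left it; what a row does not reach is not made up. A row lasts 1/8 s, in which the tool goes at most 62.5 mm and 10.7 degrees, less where a joint would pass 70% of its speed; a pose out of reach is approached as far as the arm can. A call with a gripper value outside its range is refused whole. The fingers move at their own pace and stop on an object; "force" is the grip in N (left out, the last holds). Time passes only in rows, so rows that do not move let the fingers close. It gives the time, the measured TCP pose, the force, the opening and the grip force at its end, in the units of the state.
- r.get_state(): the state, without advancing time (a new reading comes with each control period).
- r.capture(name): name is "side" or "top" or "wrist"; returns the picture (480x640x3 uint8, blue, green, red); there is no depth.
- r.camera_info(name): a dict with "fx", "fy", "cx", "cy" (pixels), "view" (4x4, takes a point from world to camera coordinates). Camera axes: x right, y up, looking along -z (the intrinsics and any distortion apply to the point x, -y, -z); pixel columns grow to the right and rows downward; lengths in m; the calibration is good to about 2 mm. A picture is of the moment at which its call begins: read the wrist's pose just before it. camera_info takes no time and is no camera call; for the wrist camera it gives the pose at the moment of the call.
- r.close_job(): hands the job in; it is judged then, once.
The state is a dict: "time_s": time; "joints": joint angles; "qd": joint speeds; "joint_torque": joint torques, N m; "tcp_pos": TCP position; "eef_rot": TCP orientation; "contact_force": force on the tool from outside, world axes, zero at the start; "moment": the same for the moment, N m; "gripper_width": finger opening in m; "gripper_force": force on a finger pad.
Only numpy, scipy, OpenCV 4.12 (cv2) and the standard library are available. Lean on these libraries where they do the work, as an engineer would, in place of code of your own. Each camera call takes 0.05 s, during which the arm holds its last target. There are 200 camera calls.

## Working session

There is one attempt and no reset: what is moved stays moved. The work goes in short steps, Python scripts to look and compute and a tool call to move; the robot and the scene stay as the last step left them, time stands still between calls to the robot, and variables do not carry over. Pictures are saved under pics/ and viewed, at most 10 in all, crops included, and the job is handed in when it is done.

Besides the shell and the picture viewer there is one more tool, called after "Call:" as name(argument=value, ...), one argument or row to a line, values as JSON. jog_arm: Moves the arm, as the interface text tells. Its arguments: {"type":"object","properties":{"deltas":{"type":"array"},"force":{"type":"number"}},"required":["deltas"]}

```bash
mkdir -p pics
cat > h.py <<'E'
import numpy as np, cv2
from plant import r
def ray(n,u,v,info=None):
    i=info or r.camera_info(n); V=np.array(i["view"])
    d=np.array([(u-i["cx"])/i["fx"],-(v-i["cy"])/i["fy"],-1.])
    R=V[:3,:3]; return -R.T@V[:3,3], R.T@d
def onz(n,u,v,z,info=None):
    o,d=ray(n,u,v,info); return o+d*(z-o[2])/d[2]
def px(n,p,info=None):
    i=info or r.camera_info(n); V=np.array(i["view"]); c=V[:3,:3]@np.array(p)+V[:3,3]
    return i["cx"]-i["fx"]*c[0]/c[2], i["cy"]+i["fy"]*c[1]/c[2]
E
python3 - <<'E'
from h import *
for n in("top","side"):
    print(n,r.camera_info(n)); cv2.imwrite(f"pics/{n}0.png",r.capture(n))
E
```

```text
top {'fx': 591.5986239172536, 'fy': 591.5986239172536, 'cx': 318.76460774196613, 'cy': 241.32559513181087, 'view': array([[ 0.01696835, -0.99926713,  0.03431146, -0.10994578],
       [ 0.99909617,  0.01828308,  0.03837408, -0.50011792],
       [-0.03897327,  0.0336293 ,  0.9986742 , -1.25559732],
       [ 0.        ,  0.        ,  0.        ,  1.        ]])}
side {'fx': 521.1716708244853, 'fy': 521.1716708244853, 'cx': 314.6086628010229, 'cy': 236.0133639215469, 'view': array([[ 9.33194329e-01, -3.59371960e-01, -3.71621109e-04,
        -5.11047105e-01],
       [ 2.56916298e-01,  6.66420190e-01,  6.99912956e-01,
        -1.39436861e-01],
       [-2.51281435e-01, -6.53250277e-01,  7.14228056e-01,
        -1.14969179e+00],
       [ 0.00000000e+00,  0.00000000e+00,  0.00000000e+00,
         1.00000000e+00]])}
```

View pics/top0.png

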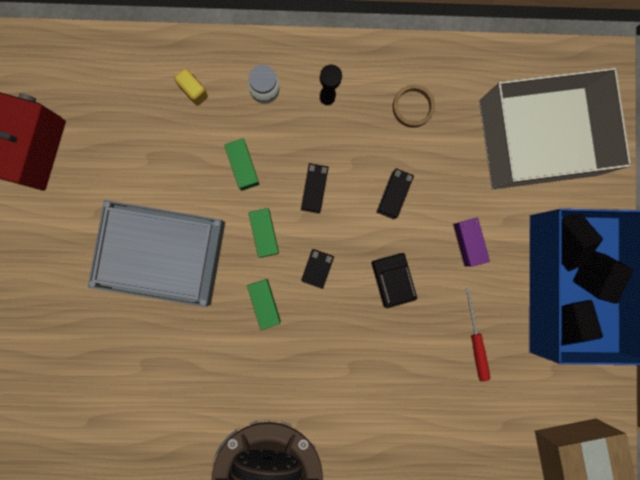

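View pics/side0.png

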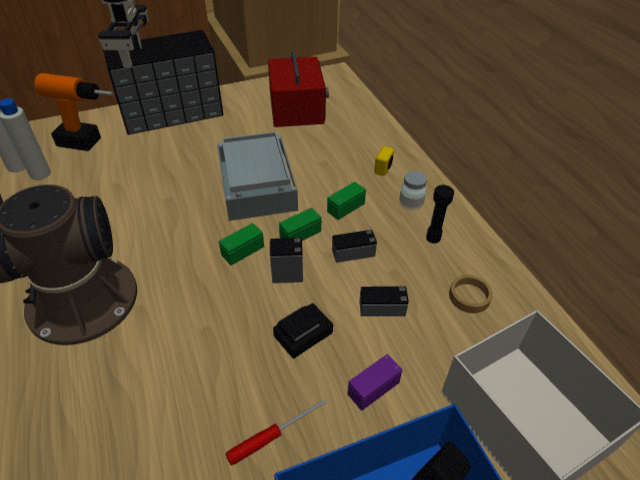

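Top view: candidates among dark blocks are (315,188), (395,193), (318,269) and (395,280). The first two are long and low with terminals at one end. (318,269) is the tall battery (side view 286,260), and (395,280) is the stepped tool pack. The green and purple blocks are decoys. The lift is at (157,252). I'll measure these and confirm in one crop.

Run:
```python
from h import *
im=cv2.imread("pics/top0.png"); g=im.max(2)
m=(g<75).astype(np.uint8)*255
out=cv2.resize(im[130:320,80:430],None,fx=2.2,fy=2.2,interpolation=cv2.INTER_CUBIC)
for nm,(x0,y0,x1,y1) in dict(A=(298,155,333,220),B=(372,162,418,225)).items():
    s=np.zeros_like(m); s[y0:y1,x0:x1]=m[y0:y1,x0:x1]
    c=max(cv2.findContours(s,0,2)[0],key=cv2.contourArea)
    # grey levels along, to tell top from side
    b=cv2.boxPoints(cv2.minAreaRect(c)); P=np.array([onz("top",u,v,.052) for u,v in b])[:,:2]
    e=P[1]-P[0],P[2]-P[1]; L=[np.linalg.norm(q) for q in e]; l=e[int(np.argmax(L))]
    print(nm,b.round(1).tolist(),"c",P.mean(0).round(4),"sz",np.round(L,4),"yaw",np.degrees(np.arctan2(l[1],l[0])).round(1))
    cv2.polylines(out,[((b-[80,130])*2.2).astype(int)],True,(0,0,255),1)
# rim outer corners, by eye from top view -> lines
cv2.imwrite("pics/crop1.png",out)
print(g[180:192:4,298:335].tolist())
```

```text
A [[300.3999938964844, 209.5], [308.79998779296875, 162.89999389648438], [328.0, 166.39999389648438], [319.5, 213.0]] c [ 0.6114 -0.0884] sz [0.099  0.0406] yaw -9.2
B [[376.1000061035156, 211.6999969482422], [393.8999938964844, 167.1999969482422], [413.6000061035156, 175.0], [395.79998779296875, 219.5]] c [ 0.6037 -0.2571] sz [0.1008 0.0444] yaw -21.0
[[148, 148, 149, 149, 148, 149, 140, 100, 53, 33, 30, 33, 33, 32, 31, 31, 30, 31, 31, 35, 30, 33, 31, 30, 32, 33, 32, 53, 101, 138, 151, 151, 151, 151, 151, 153, 151], [143, 146, 144, 148, 151, 146, 121, 72, 40, 29, 30, 30, 33, 34, 29, 29, 33, 30, 35, 34, 36, 31, 31, 35, 31, 32, 37, 77, 132, 152, 157, 157, 156, 155, 156, 157, 156], [150, 150, 150, 150, 148, 134, 93, 43, 33, 26, 30, 30, 30, 33, 30, 32, 34, 27, 33, 32, 31, 33, 30, 32, 31, 30, 66, 122, 147, 151, 150, 152, 151, 150, 150, 152, 151]]
```

View pics/crop1.png

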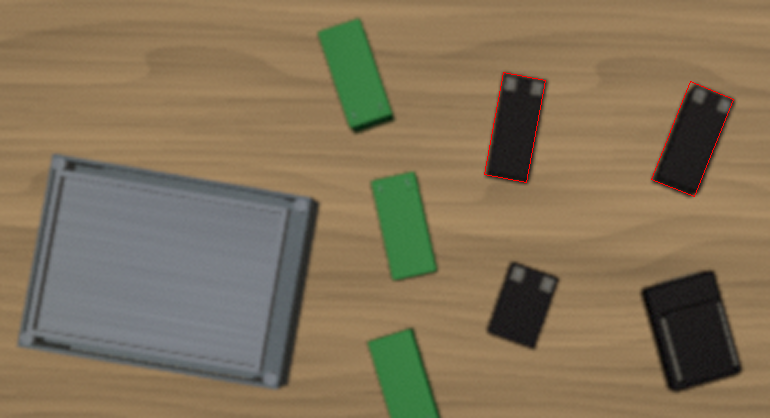

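The crop confirms A (315,188) and B (395,193): black-topped, terminals at the far end, and 99x41 / 101x44 mm against a nominal 97x43. Next is an enlarged view of the lift for its rim corners.

Run:
```python
from h import *
im=cv2.imread("pics/top0.png")
c=cv2.resize(im[195:310,82:232],None,fx=5,fy=5,interpolation=cv2.INTER_CUBIC)
c=cv2.convertScaleAbs(c,alpha=1.5,beta=-50); cv2.imwrite("pics/lift.png",c)
s=r.get_state(); print(s["tcp_pos"],s["eef_rot"],s["gripper_width"],r.tip_extent)
```

```text
[0.24447463 0.62873344 0.2446863 ] [ 1.79911673e+02 -9.52127692e-03 -2.12514626e+01] 0.0876624792849819 0.019
```

View pics/lift.png

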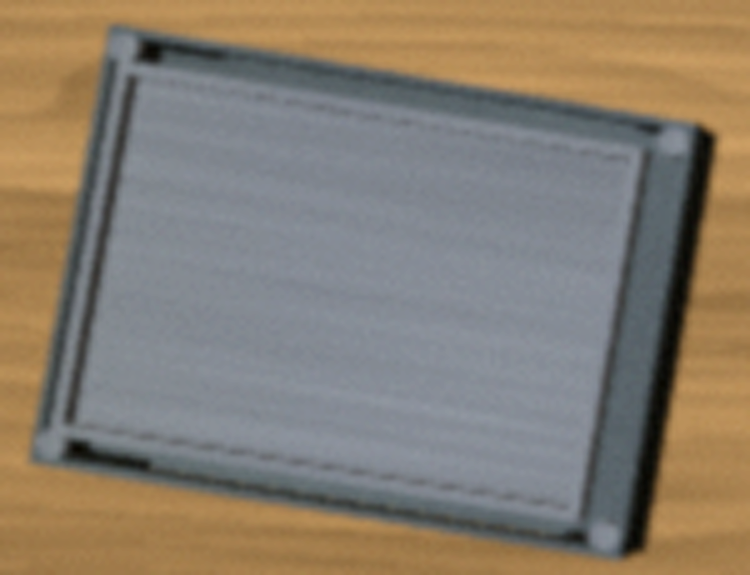

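Lift crop: the rim outer corners are at about (118,65), (650,150), (583,518), (55,432), and the housing outer top corners at about (110,28), (708,128), (635,555), (33,462).

Run:
```python
from h import *
def rep(n,cs,z):
    P=np.array([onz("top",u/5+82-.4,v/5+195-.4,z)[:2] for u,v in cs])
    L=[np.linalg.norm(P[(i+1)%4]-P[i]) for i in range(4)]
    yv=(P[0]-P[1])+(P[3]-P[2]); xv=(P[0]-P[3])+(P[1]-P[2])
    print(n,P.mean(0).round(4),np.round(L,3),np.degrees([np.arctan2(-yv[0],yv[1]),np.arctan2(xv[1],xv[0])]).round(1))
rep("rim out",[(118,65),(650,150),(583,518),(55,432)],.097)
rep("rim in",[(133,80),(636,157),(572,505),(72,425)],.097)
rep("housing",[(110,28),(708,128),(635,555),(33,462)],.07)
D=np.array([.49,.235])
```

```text
rim out [0.47  0.231] [0.212 0.148 0.209 0.147] [-8.2 -8.4]
rim in [0.4698 0.2304] [0.2   0.14  0.198 0.138] [-8.  -8.6]
housing [0.4698 0.2295] [0.244 0.175 0.244 0.177] [-8.2 -8.2]
```

Call:
jog_arm(
  deltas=[
    [[1,2.24,-5.54,0,0],[1,2.24,-5.54,0,0],[1,2.24,-5.54,0,0],[1,2.24,-5.54,0,0],[1,2.24,-5.54,0,0],[1,2.24,-5.54,0,0],[1,2.24,-5.54,0,0],[1,2.24,-5.54,0,0]],
  ],
  force=30,
)

```text
time_s: 1.1
tcp_pos: [0.424, 0.184, 0.2456]
eef_rot: [-180.0, -0.0, -21.2]
contact_force: [1.6, 0.0, -0.2]
gripper_width: 0.0871
gripper_force: 0.0
```

Call:
jog_arm(
  deltas=[
    [[1,2.24,-5.54,0,0],[1,2.24,-5.54,0,0],[1,2.24,-5.54,0,0],[1,2.24,-5.54,0,0],[1,2.24,-5.54,0,0],[1,2.24,-5.54,0,0],[1,2.24,-5.54,0,0],[1,2.24,-5.54,0,0]],
  ],
)

```text
time_s: 2.1
tcp_pos: [0.6033, -0.2592, 0.2451]
eef_rot: [180.0, 0.0, -21.3]
contact_force: [1.4, 0.5, 0.6]
gripper_width: 0.0881
gripper_force: 0.0
```

Call:
jog_arm(
  deltas=[
    [[1,0,0,0,0],[1,0,0,0,0]],
  ],
)

```text
time_s: 2.35
tcp_pos: [0.6025, -0.2575, 0.2446]
eef_rot: [180.0, 0.1, -21.3]
contact_force: [0.0, 0.3, 0.8]
gripper_width: 0.0875
gripper_force: 0.0
```

Call:
jog_arm(
  deltas=[
    [[1,0.1,0,-5.5,0],[1,0,0,-5.5,0],[1,0,0,-5,0],[1,0,0,-3,0],[1,0,0,-1.9,0],[1,0,0,0,0],[-1,0,0,0,0],[-1,0,0,0,0]],
  ],
)

```text
time_s: 3.35
tcp_pos: [0.605, -0.2574, 0.0382]
eef_rot: [-180.0, -0.1, -21.2]
contact_force: [-0.5, 0.7, 0.1]
gripper_width: 0.073
gripper_force: 0.0
```

Call:
jog_arm(
  deltas=[
    [[-1,0,0,0,0],[-1,0,0,0,0],[-1,0,0,0,0]],
  ],
)

```text
time_s: 3.72
tcp_pos: [0.6039, -0.2575, 0.0368]
eef_rot: [180.0, 0.0, -21.2]
contact_force: [-3.2, -4.2, 2.4]
gripper_width: 0.0436
gripper_force: 2.3
```

Call:
jog_arm(
  deltas=[
    [[-1,0,0,0,0],[-1,0,0,0,0],[-1,0,0,2,0],[-1,0,0,5,0],[-1,0,0,5,0],[-1,0,0,4,0],[-1,0,0,0,0],[-1,0,0,0,0]],
  ],
)

```text
time_s: 4.72
tcp_pos: [0.6027, -0.2566, 0.1941]
eef_rot: [-180.0, 0.2, -21.3]
contact_force: [0.2, -0.4, -7.5]
gripper_width: 0.043
gripper_force: 30.0
```

Call:
jog_arm(
  deltas=[
    [[-1,-1.26,5.32,0,0.023],[-1,-1.26,5.32,0,0.023],[-1,-1.26,5.32,0,0.023],[-1,-1.26,5.32,0,0.023],[-1,-1.26,5.32,0,0.023],[-1,-1.26,5.32,0,0.023],[-1,-1.26,5.32,0,0.023],[-1,-1.26,5.32,0,0.023]],
  ],
)

```text
time_s: 5.72
tcp_pos: [0.5012, 0.1693, 0.1941]
eef_rot: [179.8, 0.2, -10.7]
contact_force: [0.9, 0.8, -5.8]
gripper_width: 0.0431
gripper_force: 30.0
```

Call:
jog_arm(
  deltas=[
    [[-1,-1.26,5.32,0,0.023],[-1,-1.26,5.32,0,0.02],[-1,0,0,0,0],[-1,0,0,0,0],[-1,0,0,0,0]],
  ],
)

```text
time_s: 6.35
tcp_pos: [0.4777, 0.2734, 0.1955]
eef_rot: [179.9, 0.1, -8.3]
contact_force: [-0.1, -0.6, -6.5]
gripper_width: 0.0428
gripper_force: 30.0
```

Run:
```python
from h import *
a=r.capture("side"); s=r.get_state(); print(s["tcp_pos"],s["eef_rot"],s["contact_force"])
cv2.imwrite("pics/s1.png",cv2.resize(a[60:260,150:420],None,fx=2.8,fy=2.8))
```

```text
[0.47793126 0.27348884 0.19586228] [ 1.79938134e+02  4.99350132e-02 -8.32309341e+00] [-0.51237022  0.13583716 -7.0941753 ]
```

View pics/s1.png

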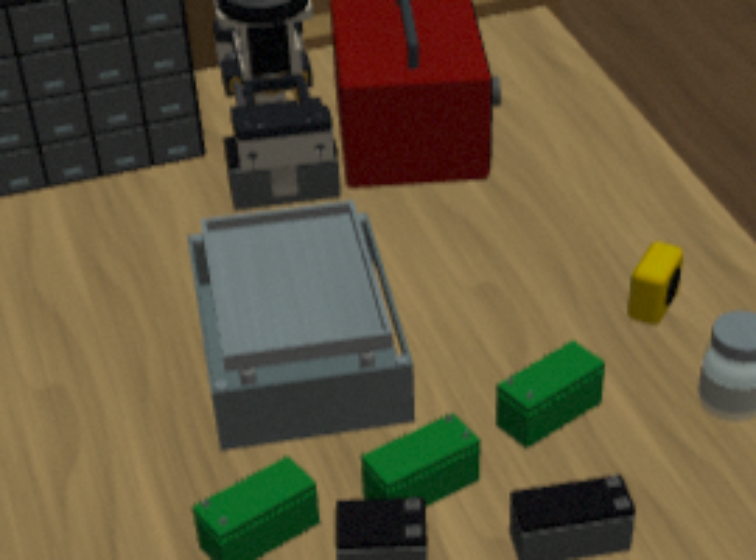

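Call:
jog_arm(
  deltas=[
    [[-1,0,0.2,-3,0],[-1,0,0,-2,0],[-1,0,0,-1,0],[-1,0,0,-0.5,0],[-1,0,0,-0.5,0],[-1,0,0,-0.5,0],[-1,0,0,-0.5,0],[-1,0,0,0,0]],
  ],
)

```text
time_s: 7.4
tcp_pos: [0.4782, 0.2769, 0.1166]
eef_rot: [-180.0, -0.0, -8.2]
contact_force: [0.4, -0.1, -4.0]
gripper_width: 0.0431
gripper_force: 30.0
```

Call:
jog_arm(
  deltas=[
    [[-1,0,0,-0.4,0],[-1,0,0,-0.4,0],[-1,0,0,-0.3,0],[-1,0,0,0,0],[-1,0,0,0,0]],
  ],
)

```text
time_s: 8.02
tcp_pos: [0.4782, 0.2769, 0.1058]
eef_rot: [-180.0, -0.0, -8.2]
contact_force: [0.4, 0.6, -1.7]
gripper_width: 0.043
gripper_force: 30.0
```

Call:
jog_arm(
  deltas=[
    [[-1,0,0,-0.3,0],[-1,0,0,0,0],[0.36,0,0,0,0],[0.36,0,0,0,0],[0.36,0,0,0,0],[0.36,0,0,0,0]],
  ],
)

```text
time_s: 8.78
tcp_pos: [0.478, 0.2767, 0.1026]
eef_rot: [180.0, 0.0, -8.2]
contact_force: [0.3, -0.6, 0.0]
gripper_width: 0.0594
gripper_force: 0.0
```

Call:
jog_arm(
  deltas=[
    [[0.36,0,0,1,0],[0.36,0,0,3,0],[0.36,0,0,5,0],[0.6,0,0,1,0],[1,0,0,0,0]],
  ],
)

```text
time_s: 9.4
tcp_pos: [0.4782, 0.277, 0.2037]
eef_rot: [-179.9, -0.1, -8.2]
contact_force: [-0.5, -0.4, -0.9]
gripper_width: 0.074
gripper_force: 0.0
```

Run:
```python
from h import *
a=r.capture("side"); s=r.get_state(); print(s["time_s"],s["tcp_pos"],s["eef_rot"],s["contact_force"])
cv2.imwrite("pics/s2.png",cv2.resize(a[60:260,150:420],None,fx=2.8,fy=2.8))
```

```text
9.45 [0.47770677 0.2765405  0.20249721] [-1.79979191e+02  1.08010120e-02 -8.25026618e+00] [ 0.37945399 -0.26528715 -0.33175282]
```

View pics/s2.png

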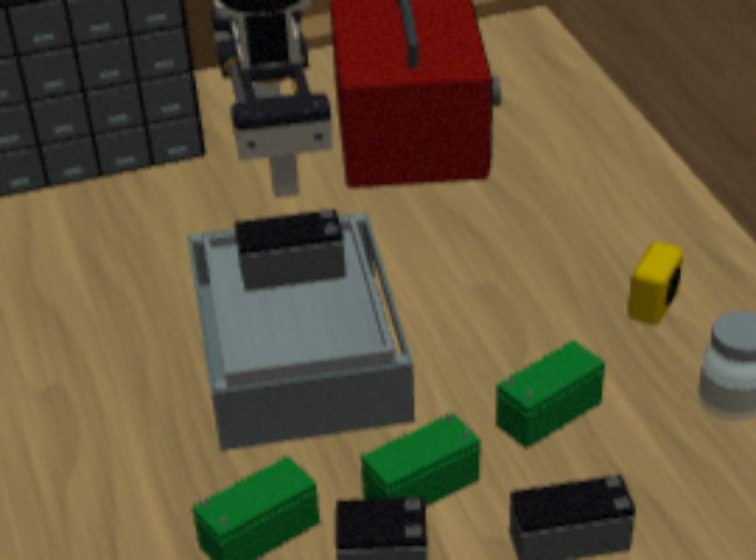

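The first battery stands flat inside the rim at crop (290,250) and the deck has sunk. Next is A.

Call:
jog_arm(
  deltas=[
    [[1,1.91,-5.21,0,-0.017],[1,1.91,-5.21,0,0],[1,1.91,-5.21,0,0],[1,1.91,-5.21,0,0],[1,1.91,-5.21,0,0],[1,1.91,-5.21,0,0],[1,1.91,-5.21,0,0],[1,0,0,0,0]],
  ],
)

```text
time_s: 10.45
tcp_pos: [0.6114, -0.0915, 0.2001]
eef_rot: [179.9, 0.2, -9.5]
contact_force: [-0.2, -0.3, -0.1]
gripper_width: 0.0878
gripper_force: 0.0
```

Call:
jog_arm(
  deltas=[
    [[1,0,0,0,0],[1,0,0,0,0]],
  ],
)

```text
time_s: 10.7
tcp_pos: [0.6113, -0.0871, 0.202]
eef_rot: [180.0, 0.1, -9.1]
contact_force: [0.2, 1.1, 0.8]
gripper_width: 0.0877
gripper_force: 0.0
```

Call:
jog_arm(
  deltas=[
    [[1,0,-0.1,-5.5,0],[1,0,0,-5.5,0],[1,0,0,-3.7,0],[1,0,0,-1.9,0],[1,0,0,0,0],[-1,0,0,0,0],[-1,0,0,0,0],[-1,0,0,0,0]],
  ],
)

```text
time_s: 11.7
tcp_pos: [0.6122, -0.0889, 0.0376]
eef_rot: [-180.0, -0.1, -9.2]
contact_force: [1.1, -0.2, 0.3]
gripper_width: 0.063
gripper_force: 0.0
```

Call:
jog_arm(
  deltas=[
    [[-1,0,0,0,0],[-1,0,0,0,0],[-1,0,0,0,0],[-1,0,0,0,0],[-1,0,0,0,0]],
  ],
)

```text
time_s: 12.32
tcp_pos: [0.612, -0.0889, 0.0368]
eef_rot: [-180.0, -0.0, -9.2]
contact_force: [0.1, 2.6, 3.8]
gripper_width: 0.0429
gripper_force: 30.0
```

Call:
jog_arm(
  deltas=[
    [[-1,0,0,2,0],[-1,0,0,5,0],[-1,0,0,5,0],[-1,0,0,4,0],[-1,0,0,0,0],[-1,-2.48,4.58,0,0.016],[-1,-2.48,4.58,0,0],[-1,-2.48,4.58,0,0]],
  ],
)

```text
time_s: 13.32
tcp_pos: [0.5348, 0.0489, 0.1939]
eef_rot: [179.9, 0.2, -8.4]
contact_force: [0.5, 1.5, -4.3]
gripper_width: 0.0427
gripper_force: 30.0
```

Call:
jog_arm(
  deltas=[
    [[-1,-2.48,4.58,0,0],[-1,-2.48,4.58,0,0],[-1,-2.48,4.58,0,0],[-1,0,0,0,0],[-1,0,0,0,0],[-1,0,0,0,0]],
  ],
)

```text
time_s: 14.08
tcp_pos: [0.4628, 0.1847, 0.1956]
eef_rot: [179.9, 0.1, -8.4]
contact_force: [-0.4, -0.0, -5.2]
gripper_width: 0.043
gripper_force: 30.0
```

Call:
jog_arm(
  deltas=[
    [[-1,0,0.1,-3,0],[-1,0,0,-3,0],[-1,0,0,-1.5,0],[-1,0,0,-0.6,0],[-1,0,0,-0.5,0],[-1,0,0,-0.5,0],[-1,0,0,-0.5,0],[-1,0,0,0,0]],
  ],
)

```text
time_s: 15.08
tcp_pos: [0.4628, 0.1868, 0.1004]
eef_rot: [180.0, 0.0, -8.3]
contact_force: [-0.7, -0.2, -5.2]
gripper_width: 0.0429
gripper_force: 30.0
```

Call:
jog_arm(
  deltas=[
    [[-1,0,0,-0.4,0],[-1,0,0,-0.4,0],[-1,0,0,-0.3,0],[-1,0,0,-0.3,0],[-1,0,0,0,0],[-1,0,0,0,0]],
  ],
)

```text
time_s: 15.82
tcp_pos: [0.4631, 0.187, 0.0867]
eef_rot: [-180.0, -0.0, -8.3]
contact_force: [-0.1, 1.1, -2.2]
gripper_width: 0.0429
gripper_force: 30.0
```

Call:
jog_arm(
  deltas=[
    [[-1,0,0,-0.3,0],[-1,0,0,-0.3,0],[-1,0,0,0,0],[-1,0,0,0,0]],
  ],
)

```text
time_s: 16.32
tcp_pos: [0.4631, 0.187, 0.0806]
eef_rot: [-180.0, -0.0, -8.3]
contact_force: [0.4, 1.7, -0.3]
gripper_width: 0.0428
gripper_force: 30.0
```

Call:
jog_arm(
  deltas=[
    [[0.3,0,0,0,0],[0.3,0,0,0,0],[0.3,0,0,0,0],[0.3,0,0,0,0],[0.3,0,0,1,0],[0.3,0,0,3,0],[0.3,0,0,5,0],[0.3,0,0,5,0]],
  ],
)

```text
time_s: 17.32
tcp_pos: [0.4627, 0.1865, 0.2227]
eef_rot: [180.0, -0.0, -8.3]
contact_force: [1.4, 1.8, -0.1]
gripper_width: 0.057
gripper_force: 0.0
```

Call:
jog_arm(
  deltas=[
    [[0.3,0,-5,0,0],[0.3,0,-5,0,0],[0.3,0,-5,0,0],[0.3,0,-5,0,0],[0.3,0,0,0,0],[0.3,0,0,0,0],[0.3,0,0,0,0]],
  ],
)

```text
time_s: 18.2
tcp_pos: [0.4631, -0.0124, 0.2208]
eef_rot: [-180.0, -0.0, -8.2]
contact_force: [0.9, 0.1, 0.5]
gripper_width: 0.057
gripper_force: 0.0
```

Run:
```python
from h import *
a=r.capture("side"); b=r.capture("top"); s=r.get_state(); print(s["time_s"],s["tcp_pos"],s["contact_force"])
cv2.imwrite("pics/s3.png",np.hstack([cv2.resize(a[100:240,200:330],(390,420)),cv2.resize(b[190:330,82:212],(390,420))]))
```

```text
18.3 [ 0.46298962 -0.01231698  0.22062396] [ 0.81409051  0.96913039 -0.17260459]
```

View pics/s3.png

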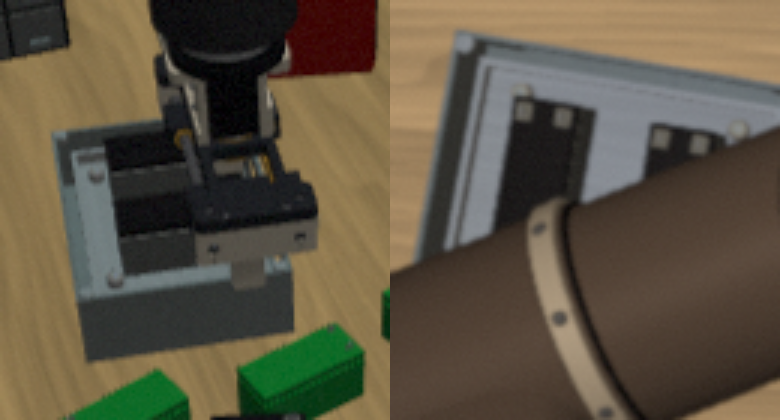

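Side and top views show both batteries standing flat and parallel inside the rim (about (150,170) and (155,240) in the left half). The deck has sunk well into the housing and the gripper is clear of everything.

```bash
python3 -c "
from plant import r
print(r.close_job())"
```

```text
the job is handed in; nothing more can be done
None
```

Both long, low batteries are standing side by side on the sunken deck, set down gently and let go; I handed the job in at about 18 s (limit 61 s), and no verdict came back.

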